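Clear the snow globe off the lock and hold the lock box key turned

ROBOT

A 7-joint arm with a two-finger parallel gripper is mounted at the origin on the work surface. World frame = base frame: x ahead of the robot, y to its left, z up, the work surface at z = 0. Lengths are in m, angles in rad, forces in N, time in s.
With the tool pointing down it reaches from about 0.425 to 0.875 m from the base axis. Payload 4.7 kg.
Tool frame: the origin (TCP) lies on the centre line of the jaws, within the pads' length; the fingertips stand 17 mm ahead of it and the grasp point (between the pads) lies 2 mm behind it; z points along the fingers, y is the line along which they close (so a half turn about z gives the same grasp; the last joint's range is limited). The gripper opens to 87 mm and grips with 3 to 60 N. Pads are 19 mm wide; open, the fingers measure 117 mm over their backs; the gripper's body (75 mm by 190 mm) begins 51 mm behind the grasp point.
Start: joints at [-1.172, 0.321, -0.07, 1.45, 0.023, 1.371, -0.057], TCP at [0.244, 0.602, 0.24] pointing down, gripper open.
Joint ranges: [-2.86, 2.86], [-0.3, 2.09], [-1.38, 1.24], [0.06, 2.45], [-1.56, 4.7], [0.09, 2.05], [-2.69, 2.69]. Speed limits (rad/s): [2.57, 2.57, 3.14, 3.14, 3.14, 3.14, 3.14].

INTERFACE

Orientations are given as a rotation vector (axis times angle).
In Python, from cell import arm, eyes, order gives the robot as it stands.
- The arm moves only by the tool step_arm, never from a script. Its argument "steps" is a list of rows, each a list of 5 numbers: the opening, from 0 (shut) to 1 (fully open), then the shift along the tool's x, y, z in m, then the turn about the tool's z in degrees. A call has 1 to 5 rows; each row is the pose to reach, as a shift and turn from the pose commanded when the call began, along the tool's axes at that moment; what a row does not reach only later rows make up. A row lasts 1/12 s, in which the tool goes at most 41.7 mm and 7.16 degrees, less where a joint would pass 70% of its speed; a pose out of reach is approached as far as the arm can. A call with a gripper value outside its range is refused whole. The fingers move at their own pace and stop on an object; the grip force is fixed at half the most. Time passes only in rows, so rows that repeat a pose let the fingers close. It gives the time, the measured TCP pose, the force, the opening and the grip force at its end, in the units of the state.
- arm.observe(): the state, without advancing time (a new reading comes with each control period).
- eyes.capture(name): name is "scene" or "top"; returns a dict with "image" (384x512x3 uint8, red, green, blue), "vfov" (degrees; the focal length in pixels is half the picture's height over the tangent of half this angle, whatever the lens; pixels are square), "cx", "cy" (the principal point, pixels), "R" (3x3) and "t" (3): a world point X has camera coordinates R X + t. Camera axes: x right, y down, z forward; pixel columns grow to the right and rows downward; lengths in m; the calibration is good to about 2 mm. A picture is of the moment at which its call begins. There is no depth.
- order.finish_job(): hands the job in; it is judged then, once.
The state is a dict: "time_s": time; "joints": joint angles; "dq": joint speeds; "joint_torque": joint torques, N m; "eef_pos": TCP position; "tool_rot": TCP orientation; "force": force on the tool from outside, world axes, zero at the start; "torque": the same for the moment, N m; "width": finger opening in m; "gripper_force": force on a finger pad.
Only numpy, scipy, OpenCV 4.12 (cv2) and the standard library are available. Lean on these libraries where they do the work, as an engineer would, in place of code of your own. Each camera call takes 0.05 s, during which the arm holds its last target. There are 200 camera calls.

TASK

The snow globe is standing on the keyhole of the blue lock box: set it upright on the middle of the round wooden plinth and let go of it. Then take the red-capped key out of its wooden block, push it fully home into the lock (the pins are sticky, so it may need a little wiggling), and only then turn it clockwise, seen from above, a quarter turn until it stops, against its return spring. Finish still gripping the key and holding it turned; do not knock the globe over, and leave the ice cube tray and the chopsticks where they are.

Things in the scene. Friction and masses are not known exactly. Their poses are not given: they have to be found in the camera images.
- lockbox: Blue steel lock box, fixed, 150 (x) x 220 (y) x 85 mm high; origin at the centre of its underside, z up. Mid-lid is the lock: round steel boss 44 mm across, its flat top 88 mm above the origin, with a 26 mm brass barrel flush in it. On the lid, 50 to 103 mm from the middle on the box's +y side, lie a small steel bolt and guides, up to 7 mm above the lid; the turning key draws the bolt back.
- keyhole (a point): Centre of the key slot's mouth, level with the boss top. Frame as the lock box, does not turn with the barrel. At rest the slot's long side is along the box's x. Slot 14.4 x 6.4 mm, square edges, over 30 mm deep. Sticky round pins stick out 3 mm from its long sides 12 and 21 mm down (6 N sideways each), and a sticky follower lies 20 mm down; pushing home takes 5 to 15 N. They stay where pushed.
- cylinder (a joint): Turn of the lock barrel in rad: 0 at rest, growing as it turns clockwise seen from above, stop at 1.5. A return spring pulls it back to 0: 0.015 N m at rest, 0.06 N m at the stop. With the play in the slot the key turns up to about 0.25 rad before the barrel follows.
- key: Loose key, upright, blade down in the block. Origin at the blade's tip, z up to the bow, x along the blade's width. Steel blade 12 (x) x 4 (y) x 30 mm, lowest 5 mm tapering to 8 x 2. Red bow 28 (x) x 10 (y) mm, 30 to 72 mm above the origin; its underside is the shoulder. Same either way round. 35 g. Fully home the shoulder sits on the lock: origin 58 mm above the box's. Grip across the 10 mm.
- key_block: Wooden block fixed to the desk, 70 (x) x 50 (y) x 40 mm high, origin at the centre of its underside. Slot in its top centre 14 x 6 mm, 34 mm deep; the key hangs in it on its shoulder, the key's x along the block's x within a few degrees, its origin 10 mm above the desk, the bow from 40 to 82 mm above the desk.
- snow_globe: Snow globe, loose, 72 mm high, about 0.22 kg; origin at the centre of its underside, z up. Round black base 52 mm across at the foot, 24 mm high; glass ball 54 mm across, its centre 45 mm above the origin. Starts standing over the keyhole on the boss, up to 7 mm off the middle.
- plinth: Round dark wooden plinth fixed to the desk, 70 mm high, flat top 60 mm across, foot 76 mm across; origin at the centre of its underside.
- ice_tray: Bystander: orange ice cube tray, empty, 110 (x) x 190 (y) x 34 mm high, loose; origin at the centre of its underside.
- chopsticks: Bystander: blue holder 68 mm across and 90 mm high with a pair of white chopsticks up to 220 mm above the desk, loose, one piece; origin at the centre of its underside.
- lamp: Chrome desk lamp fixed to the desk: round base 150 mm across, upright stem from its middle, shade; 262 mm high; origin at the centre of its underside.
Mind the look-alikes: they are no part of the job. Leave any black look-alike of the key alone.

How it is judged:
By the outcome, as a careful person would: the job done as asked, in the order asked, and still so for the second after the job is handed in, while the arm keeps its last pose, push and grip.
It also fails if it takes over 64 s, if anything falls off the work surface, if the arm or the gripper's body presses on something with over 40 N, if the wrist force passes 120 N, or if a joint passes its speed limit or range.

## Working session

There is one attempt and no reset: what is moved stays moved. The work goes in short steps, Python scripts to look and compute and a tool call to move; the robot and the scene stay as the last step left them, time stands still between calls to the robot, and variables do not carry over. Pictures are saved under pics/ and viewed, at most 13 in all, crops included, and the job is handed in when it is done.

Besides the shell and the picture viewer there is one more tool, called after "Emit:" as name([rows], argument=value, ...), one row to a line, values as JSON. step_arm: Moves the arm, as the interface text tells. Its arguments: {"type":"object","properties":{"steps":{"type":"array"}},"required":["steps"]}

```bash
mkdir -p pics; ls
python3 - <<'E'
from cell import arm,eyes,order
import cv2,numpy as np
s=arm.observe(); print(s)
for n in("scene","top"):
    c=eyes.capture(n); cv2.imwrite(f"pics/{n}0.png",c["image"][:,:,::-1]); np.savez(f"{n}0.npz",**c)
    print(n,c["vfov"],c["cx"],c["cy"],c["R"],c["t"],-np.array(c["R"]).T@c["t"],c.keys())
E
```

```text
pics
{'time_s': 0.0, 'joints': array([-1.17188876,  0.32184003, -0.07010474,  1.45171153,  0.02262524,
        1.37079081, -0.05688807]), 'dq': array([ 7.35056845e-05, -1.37334384e-03, -7.66746172e-04,  5.54593933e-04,
       -4.88130294e-04, -7.62890480e-04,  6.69227015e-04]), 'joint_torque': array([-4.47238572e-04, -4.91293144e+01, -4.04150197e-01, -3.12526023e+01,
       -6.40215911e-02,  4.37454320e-02,  1.73712365e-04]), 'eef_pos': array([0.24383782, 0.60195151, 0.23843225]), 'tool_rot': array([-6.00578290e-01, -3.08338723e+00,  3.05509076e-03]), 'force': array([ 0.70731107, -0.44601922, -0.17244521]), 'torque': array([ 0.01891903,  0.0356652 , -0.04366427]), 'gripper_force': 0.0, 'width': 0.08715738507633816}
scene 47.619709835253495 260.6373261363277 190.15414833741875 [[-0.82289555  0.56780379  0.0210182 ]
 [ 0.36288807  0.55366376 -0.7495123 ]
 [-0.43721294 -0.60914308 -0.66165667]] [ 0.54947466 -0.11106284  1.37360041] [1.09301951 0.58621686 0.81405994] dict_keys(['image', 'vfov', 'cx', 'cy', 'R', 't'])
top 53.66866813073113 253.06909306132968 194.32914067482506 [[-0.01905208 -0.9998139   0.00303163]
 [-0.97743097  0.01798732 -0.21048791]
 [ 0.21039421 -0.00697344 -0.97759176]] [-0.08091573  0.62694203  0.93837261] [ 0.41382278 -0.085634    1.04955436] dict_keys(['image', 'vfov', 'cx', 'cy', 'R', 't'])
```

View pics/scene0.png

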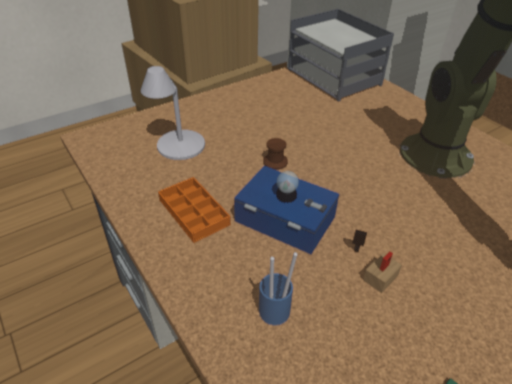

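View pics/top0.png

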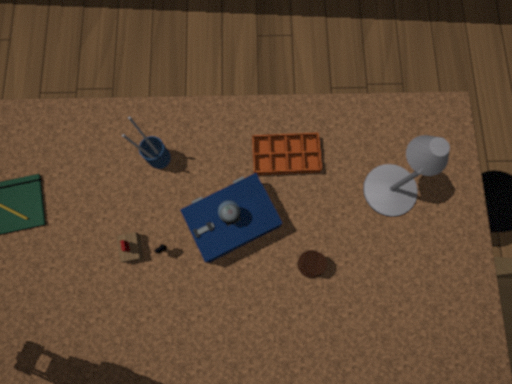

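```bash
cat > h.py <<'E'
import cv2,numpy as np
def load(n): return dict(np.load(n+'.npz'))
def ray(c,p):
    f=192/np.tan(np.radians(float(c['vfov']))/2)
    d=c['R'].T@np.array([(p[0]-c['cx'])/f,(p[1]-c['cy'])/f,1.0])
    return -c['R'].T@c['t'],d/np.linalg.norm(d)
def plane(c,p,z):
    o,d=ray(c,p); return o+d*(z-o[2])/d[2]
def tri(c1,p1,c2,p2):
    o1,d1=ray(c1,p1);o2,d2=ray(c2,p2)
    s=np.linalg.lstsq(np.c_[d1,-d2],o2-o1,rcond=None)[0]
    a,b=o1+s[0]*d1,o2+s[1]*d2
    return (a+b)/2,np.linalg.norm(a-b)
def proj(c,X):
    f=192/np.tan(np.radians(float(c['vfov']))/2)
    q=c['R']@np.asarray(X)+c['t']; return q[:2]/q[2]*f+[c['cx'],c['cy']]
def blobs(c,lo,hi,roi,amin=8):
    h=cv2.cvtColor(c['image'],cv2.COLOR_RGB2HSV); m=cv2.inRange(h,np.array(lo),np.array(hi))
    k=np.zeros_like(m); x0,y0,x1,y1=roi; k[y0:y1,x0:x1]=m[y0:y1,x0:x1]
    n,l,s,ce=cv2.connectedComponentsWithStats(k)
    return [(s[i],ce[i],(l==i).astype(np.uint8)) for i in range(1,n) if s[i][4]>=amin]
E
python3 - <<'E'
from h import *
np.set_printoptions(precision=4,suppress=True)
T,S=load('top0'),load('scene0')
for n,c,roi in(("T",T,(170,160,290,270)),("S",S,(225,160,345,250))):
    for s,ce,m in blobs(c,(105,130,40),(125,255,255),roi,200):
        q,_=cv2.findContours(m,0,2); q=max(q,key=cv2.contourArea); hull=cv2.convexHull(q)
        r=cv2.minAreaRect(hull); print(n,s,ce,r)
        if n=="T":
            P=np.array([plane(c,p,0.085) for p in cv2.boxPoints(r)]);print(P,P.mean(0),np.linalg.norm(np.diff(P,axis=0),axis=1))
for n,c,roi in(("T",T,(105,225,145,270)),("S",S,(370,245,405,280))):
    for lo,hi in (((0,150,60),(5,255,255)),((172,150,60),(180,255,255))):
        for s,ce,m in blobs(c,lo,hi,roi,3): print("red",n,s,ce)
W=[]
for n,c,(x0,y0,x1,y1) in(("T",T,(100,215,180,275)),("T",T,(170,170,290,260)),("T",T,(280,235,360,295)),("S",S,(340,220,420,300)),("S",S,(250,165,340,232)),("S",S,(245,130,305,175))):
    W.append(cv2.resize(cv2.convertScaleAbs(c['image'][y0:y1,x0:x1,::-1],alpha=1.5),(260,260*(y1-y0)//(x1-x0)) ,interpolation=cv2.INTER_CUBIC))
h=max(w.shape[0] for w in W)
W=[cv2.copyMakeBorder(w,0,h-w.shape[0],0,0,0) for w in W]
cv2.imwrite('pics/crops.png',np.vstack([np.hstack(W[:3]),np.hstack(W[3:])])[:600])
E
```

```text
T [ 182  174   99   87 4024] [231.868  217.4963] ((231.10000610351562, 217.20001220703125), (57.6905517578125, 84.9705810546875), 63.43495178222656)
[[ 0.5825  0.0959  0.085 ]
 [ 0.6803 -0.1019  0.085 ]
 [ 0.5424 -0.165   0.085 ]
 [ 0.4504  0.0286  0.085 ]] [ 0.5639 -0.0356  0.085 ] [0.2206 0.1516 0.2144]
S [ 237  167  100   64 2590] [286.6529 199.6865] ((286.42767333984375, 197.18360900878906), (92.11042022705078, 42.31947708129883), 21.501436233520508)
red T [121 240   5  11  41] [122.8049 245.4634]
red S [381 252  11  18 100] [385.81 260.46]
```

View pics/crops.png

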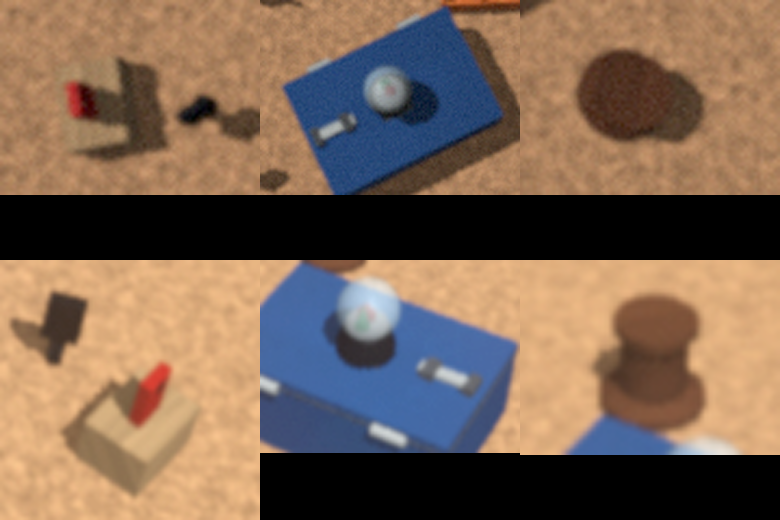

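```bash
cat >> h.py <<'E'
from scipy.spatial.transform import Rotation as Ro
np.set_printoptions(precision=4,suppress=True)
def go(s,X,az=None):
    "shift in tool axes and turn (deg) from the measured pose to X with tool y at azimuth az"
    M=Ro.from_rotvec(s['tool_rot']).as_matrix(); d=M.T@(np.asarray(X)-s['eef_pos'])
    a=np.degrees(np.arctan2(M[1,1],M[0,1])); print('tool-y az',a,'tilt z',M[:,2],'shift mm',d*1000,'turn',None if az is None else a-az)
E
python3 - <<'E'
from h import *
from cell import arm
T,S=load('top0'),load('scene0')
g=tri(T,(229.1,211.5),S,(288.1,181.6)); print('globe',g, plane(T,(229.1,211.5),.133),plane(S,(288.1,181.6),.133))
print('plinth scene top',plane(S,(276.4,144.3),.07))
# plinth: dark brown mask in top
for s,ce,m in blobs(T,(0,90,20),(12,255,110),(285,240,328,285),100):
    q,_=cv2.findContours(m,0,2); q=max(q,key=cv2.contourArea); print(s,ce,cv2.minEnclosingCircle(q),plane(T,ce,.07),plane(T,ce,0))
for s,ce,m in blobs(T,(0,150,60),(5,255,255),(105,225,145,270),3):
    q,_=cv2.findContours(m,0,2); r=cv2.minAreaRect(q[0]); P=np.array([plane(T,p,.082) for p in cv2.boxPoints(r)]); print('key',P[:,:2],P.mean(0),plane(T,ce,.082))
im=T['image'][236:256,116:132].astype(int); print((im[:,:,0]-im[:,:,1]))
K=plane(T,(122.8,245.5),.082)
for z in(.082,.06,.04): print(proj(S,[K[0],K[1],z]))
for s,ce,m in blobs(S,(0,150,60),(5,255,255),(370,245,405,280),3):
    q,_=cv2.findContours(m,0,2); print(cv2.approxPolyDP(q[0],1.5,True)[:,0].tolist())
go(arm.observe(),[plane(T,(229.1,211.5),.133)[0],plane(T,(229.1,211.5),.133)[1],.24])
E
```

```text
globe (array([ 0.5689, -0.0321,  0.1315]), np.float64(0.0016653596086654255)) [ 0.5692 -0.0327  0.133 ] [ 0.5695 -0.0301  0.133 ]
plinth scene top [ 0.447 -0.241  0.07 ]
[298 249  30  30 617] [312.0065 263.5429] ((312.368408203125, 263.2631530761719), 15.240111351013184) [ 0.442 -0.239  0.07 ] [ 0.444  -0.2499  0.    ]
key [[0.4844 0.2437]
 [0.5096 0.245 ]
 [0.5094 0.2349]
 [0.4842 0.2336]] [0.4969 0.2393 0.082 ] [0.4957 0.2397 0.082 ]
[[27 25 24 20 20 21 24 23 22 20 18 20 22 22 19 18]
 [26 21 23 22 23 22 22 23 23 21 21 22 22 20 20 22]
 [27 25 21 21 22 24 21 22 22 20 20 21 20 22 23 20]
 [28 22 22 21 26 29 35 30 28 21 19 18 20 25 21 20]
 [28 23 22 28 37 52 59 50 32 22 22 20 22 20 21 20]
 [28 23 26 34 54 72 80 66 43 28 21 23 24 20 20 20]
 [27 23 25 32 57 78 88 73 46 33 31 25 21 18 14 13]
 [28 26 22 32 52 75 86 73 52 40 29 27 24 20  9 10]
 [29 24 25 29 45 72 84 78 58 37 25 31 26 18 11  6]
 [30 26 23 25 41 70 86 81 64 46 27 34 24 17  9  7]
 [30 24 24 26 39 65 84 83 67 36 26 36 35 18 14 11]
 [29 31 23 26 39 62 80 85 66 43 27 37 36 20 13 13]
 [30 32 26 24 35 57 79 84 69 58 40 34 31 22 16 11]
 [27 29 26 23 33 52 75 78 73 55 39 35 33 30 19  9]
 [29 27 25 24 27 39 59 68 57 41 30 33 29 22 17 11]
 [28 30 27 24 21 27 34 35 30 27 21 25 25 18 16  9]
 [30 30 27 24 22 21 21 21 20 21 21 21 21 17 17 16]
 [32 32 27 22 22 21 21 21 19 22 20 23 20 20 18 17]
 [30 30 28 23 22 22 24 22 20 21 22 21 21 23 21 21]
 [30 30 29 23 22 23 22 23 19 22 21 20 22 21 20 20]]
[387.7488 253.8623]
[385.6364 260.2951]
[383.7702 265.9781]
[[390, 252], [383, 258], [382, 269], [388, 263], [391, 255]]
tool-y az 67.94984978244489 tilt z [-0.0005 -0.0016 -1.    ] shift mm [-539.8095 -466.1989   -0.5927] turn None
```

Emit:
step_arm([
  [1,-540,0,0,0],
])

```text
time_s: 0.18
eef_pos: [0.2716, 0.5915, 0.2388]
tool_rot: [-0.576, -3.08, -0.001]
force: [-1.3, 1.5, 0.1]
width: 0.0869
gripper_force: 0.0
```

Run:
```python
from h import *
from cell import arm
s=arm.observe(); print(s['time_s'],s['eef_pos'],s['joints'])
T,S=load('top0'),load('scene0')
print('plinth cand',proj(S,[.4445,-.2485,.07]),proj(S,[.4445,-.2485,0]),proj(S,[.4445,-.244,.07]))
h=cv2.cvtColor(S['image'],cv2.COLOR_RGB2HSV)
m=cv2.inRange(h,np.array((0,100,20)),np.array((11,255,125)))
for r in range(136,170,2):
    x=np.flatnonzero(m[r,258:296])+258
    print(r,x[[0,-1]] if len(x) else None,end=' ')
P=[plane(S,p,.082) for p in((390,252),(383,258))]; print(P)
im=T['image'].astype(float); w=im[:,:,0]-im[:,:,1]-35; k=np.zeros_like(w); k[238:252,117:126]=w[238:252,117:126].clip(0)
mo=cv2.moments(k.astype(np.float32)); a=.5*np.arctan2(2*mo['mu11'],mo['mu20']-mo['mu02']); c=np.array([mo['m10'],mo['m01']])/mo['m00']
d=np.array([np.cos(a),np.sin(a)]); A,B=plane(T,c-4*d,.082),plane(T,c+4*d,.082); print('key c',plane(T,c,.082),'az',np.degrees(np.arctan2(*(A-B)[1::-1])))
```

```text
0.1833 [0.2716 0.5915 0.2388] [-1.13    0.3237 -0.0597  1.4484  0.011   1.3709  0.0122]
plinth cand [275.5679 142.7871] [274.5671 161.5923] [276.4673 143.5317]
136 None 138 None 140 [271 280] 142 [270 284] 144 [268 284] 146 [268 284] 148 [270 281] 150 [272 282] 152 [271 282] 154 [270 282] 156 [266 282] 158 [265 285] 160 [264 286] 162 [264 286] 164 [264 285] 166 [270 284] 168 [276 279] [array([0.4875, 0.2388, 0.082 ]), array([0.5131, 0.2421, 0.082 ])]
key c [0.4965 0.2407 0.082 ] az 12.899549010189586
```

Emit:
step_arm([
  [1,-0.498,-0.466,0,0],
  [1,-0.498,-0.466,0,0],
  [1,-0.498,-0.466,0,0],
  [1,-0.498,-0.466,0,0],
  [1,-0.498,-0.466,0,0],
])

```text
time_s: 0.6
eef_pos: [0.3706, 0.3957, 0.2391]
tool_rot: [-0.6, -3.083, 0.001]
force: [0.3, -0.2, -0.3]
width: 0.0869
gripper_force: 0.0
```

Emit:
step_arm([
  [1,-0.346,-0.324,0,0],
  [1,-0.346,-0.324,0,0],
  [1,-0.346,-0.324,0,0],
  [1,-0.346,-0.324,0,0],
  [1,-0.346,-0.324,0,0],
])

```text
time_s: 1.02
eef_pos: [0.4579, 0.2066, 0.2394]
tool_rot: [-0.601, -3.083, -0.0]
force: [0.5, -0.6, 1.0]
width: 0.0871
gripper_force: 0.0
```

Emit:
step_arm([
  [1,-0.194,-0.182,0,0],
  [1,-0.194,-0.182,0,0],
  [1,-0.194,-0.182,0,0],
  [1,-0.194,-0.182,0,0],
  [1,-0.194,-0.182,0,0],
])

```text
time_s: 1.43
eef_pos: [0.5452, 0.0176, 0.2394]
tool_rot: [-0.6, -3.084, -0.0]
force: [0.7, -0.4, -0.5]
width: 0.0867
gripper_force: 0.0
```

Run:
```python
from h import *
from cell import arm
s=arm.observe(); print(s['time_s'],s['eef_pos'],s['joints']); go(s,[.569,-.0315,.24],68)
```

```text
1.4333 [0.5452 0.0176 0.2394] [-0.4902  0.097   0.4397  1.7281 -0.0428  1.3259  1.1443]
tool-y az 67.96515561183224 tilt z [-0.      0.0003 -1.    ] shift mm [-40.4894 -36.6005  -0.567 ] turn -0.03484438816775537
```

Emit:
step_arm([
  [1,-0.041,-0.038,0,0],
  [1,-0.041,-0.038,0,0],
  [1,-0.041,-0.038,0,0],
])

```text
time_s: 1.68
eef_pos: [0.5693, -0.037, 0.2392]
tool_rot: [0.614, 3.081, -0.005]
force: [-0.7, -0.1, 0.5]
width: 0.0872
gripper_force: 0.0
```

Run:
```python
from h import *
from cell import arm,eyes
s=arm.observe(); print(s['time_s'],s['eef_pos']); go(s,[.569,-.0315,.131],68)
c=eyes.capture('scene'); f=c['image'][110:240,200:360,::-1]; cv2.imwrite('pics/a.png',cv2.resize(cv2.convertScaleAbs(f,alpha=1.4),None,fx=4,fy=4,interpolation=2))
print(proj(c,s['eef_pos']+[0,0,-.017]),proj(c,[.569,-.0315,.133]))
```

```text
1.6833 [ 0.5693 -0.037   0.2392]
tool-y az 67.47097220194178 tilt z [-0.0001 -0.003  -1.    ] shift mm [  2.5264   5.2846 108.1722] turn -0.5290277980582232
[288.7547 150.3505] [287.8965 181.2108]
```

View pics/a.png

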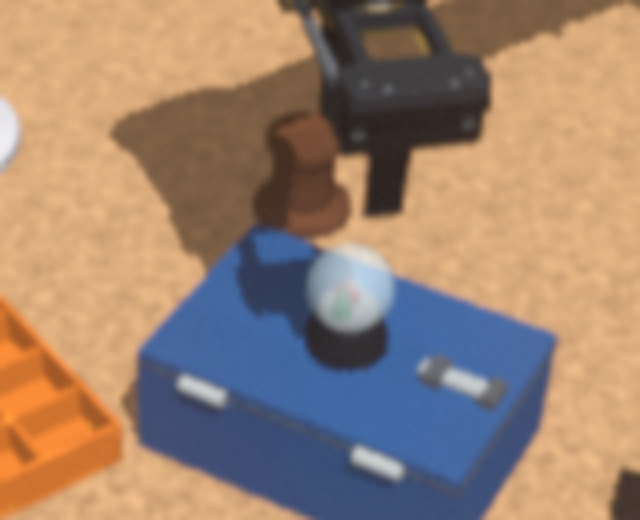

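Emit:
step_arm([
  [1,0,0.002,0.03,0],
  [1,0,0.002,0.04,0],
  [1,0,0.002,0.04,0],
])

```text
time_s: 1.98
eef_pos: [0.5669, -0.027, 0.1962]
tool_rot: [-0.595, -3.078, 0.002]
force: [-1.1, -0.1, -0.0]
width: 0.0873
gripper_force: 0.0
```

Run:
```python
from h import *
from cell import arm,eyes
s=arm.observe(); print(s['time_s'],s['eef_pos']); go(s,[.569,-.0315,.131],68)
```

```text
1.9833 [ 0.5669 -0.027   0.1962]
tool-y az 68.11291522818112 tilt z [-0.007   0.0004 -1.    ] shift mm [-4.0682 -3.1875 65.1513] turn 0.11291522818112298
```

Emit:
step_arm([
  [1,0,-0.001,0.03,0],
  [1,0,-0.001,0.055,0],
  [1,0,-0.001,0.066,0],
  [1,0,-0.001,0.066,0],
  [1,0,-0.001,0.066,0],
])

```text
time_s: 2.4
eef_pos: [0.5693, -0.0295, 0.1342]
tool_rot: [-0.599, -3.084, -0.0]
force: [0.1, -0.9, 0.6]
width: 0.0871
gripper_force: 0.0
```

Run:
```python
from h import *
from cell import arm,eyes
s=arm.observe(); print(s['time_s'],s['eef_pos']); go(s,[.569,-.0315,.131],68)
```

```text
2.4 [ 0.5693 -0.0295  0.1342]
tool-y az 68.00753618236813 tilt z [-0.0001  0.0001 -1.    ] shift mm [-0.4968 -1.9486  3.1975] turn 0.007536182368127697
```

Emit:
step_arm([
  [1,0,-0.002,0.003,0],
  [0.7,0,-0.002,0.003,0],
  [0.5,0,-0.002,0.003,0],
  [0.5,0,-0.002,0.003,0],
  [0.5,0,-0.002,0.003,0],
])

```text
time_s: 2.82
eef_pos: [0.5687, -0.032, 0.1312]
tool_rot: [0.601, 3.083, 0.001]
force: [-0.3, -0.5, 0.7]
width: 0.0683
gripper_force: 0.0
```

Emit:
step_arm([
  [0.4,0,0,0,0],
  [0.4,0,0,0,0],
  [0.4,0,0,0,0],
  [0.4,0,0,0,0],
])

```text
time_s: 3.15
eef_pos: [0.5686, -0.0316, 0.1308]
tool_rot: [0.6, 3.083, 0.001]
force: [0.2, 2.0, 1.3]
width: 0.0524
gripper_force: 30.0
```

Emit:
step_arm([
  [0.4,0,0,-0.015,0],
  [0.4,0,0,-0.04,0],
  [0.4,0,0,-0.07,0],
  [0.4,0.005,-0.03,-0.07,0],
  [0.4,0.01,-0.06,-0.07,0],
])

```text
time_s: 3.57
eef_pos: [0.5377, -0.0828, 0.2018]
tool_rot: [0.593, 3.082, 0.0]
force: [-0.2, -0.9, -3.0]
width: 0.0524
gripper_force: 30.0
```

Emit:
step_arm([
  [0.4,0.004,-0.03,0,0],
  [0.4,0.008,-0.065,0,0],
  [0.4,0.014,-0.1,0,0],
  [0.4,0.019,-0.135,0,0],
  [0.4,0.022,-0.16,0,0],
])

```text
time_s: 3.98
eef_pos: [0.4532, -0.227, 0.2]
tool_rot: [-0.605, -3.081, 0.001]
force: [0.2, -0.6, -2.4]
width: 0.0525
gripper_force: 30.0
```

Emit:
step_arm([
  [0.4,0.002,-0.015,0,0],
  [0.4,0.002,-0.026,0,0],
  [0.4,0.002,-0.026,0,0],
  [0.4,0.002,-0.026,0,0],
])

```text
time_s: 4.32
eef_pos: [0.4446, -0.2467, 0.2002]
tool_rot: [-0.601, -3.083, -0.001]
force: [1.3, 0.6, -2.4]
width: 0.0527
gripper_force: 30.0
```

Run:
```python
from h import *
from cell import arm,eyes
s=arm.observe(); print(s['time_s'],s['eef_pos'],s['width'],s['force']); go(s,[.4445,-.247,.115],68)
W=[]
for n,(x0,y0,x1,y1) in(('scene',(220,90,330,190)),('top',(260,190,370,290))):
    c=eyes.capture(n); np.savez(n+'1.npz',**c); W.append(cv2.resize(cv2.convertScaleAbs(c['image'][y0:y1,x0:x1,::-1],alpha=1.5),None,fx=3.5,fy=3.5,interpolation=2))
    print(n,proj(c,s['eef_pos']+[0,0,-.043]),proj(c,[.4445,-.247,.07]))
cv2.imwrite('pics/b.png',np.hstack(W))
# boss: grey pixels on box lid
c=load('top1')
hsv=cv2.cvtColor(c['image'],cv2.COLOR_RGB2HSV)
for s_,ce,m in blobs(c,(0,0,60),(180,90,255),(210,195,250,230),20): print(s_,ce,plane(c,ce,.088))
c=load('scene1')
for s_,ce,m in blobs(c,(0,0,60),(180,90,255),(265,175,308,215),20): print('S',s_,ce,plane(c,ce,.088))
```

```text
4.3167 [ 0.4446 -0.2467  0.2002] 0.05269248025382551 [ 1.33    0.5788 -2.3769]
tool-y az 67.93113568621239 tilt z [-0.0004  0.0007 -1.    ] shift mm [-0.0263 -0.3482 85.2042] turn -0.06886431378761415
scene [277.2528 117.6717] [275.8673 143.0349]
top [321.1167 261.1004] [315.1122 262.4731]
[222 207  18  19 188] [230.4734 215.6383] [ 0.566  -0.0336  0.088 ]
[210 222   5   6  23] [211.7391 224.8696] [0.5432 0.0143 0.088 ]
S [287 175  21   8  40] [297.975 178.   ] [ 0.5044 -0.0682  0.088 ]
S [278 189  19  14 155] [286.9161 195.271 ] [ 0.5694 -0.0304  0.088 ]
S [304 199   4   7  22] [305.8182 202.    ] [0.5454 0.0148 0.088 ]
```

View pics/b.png

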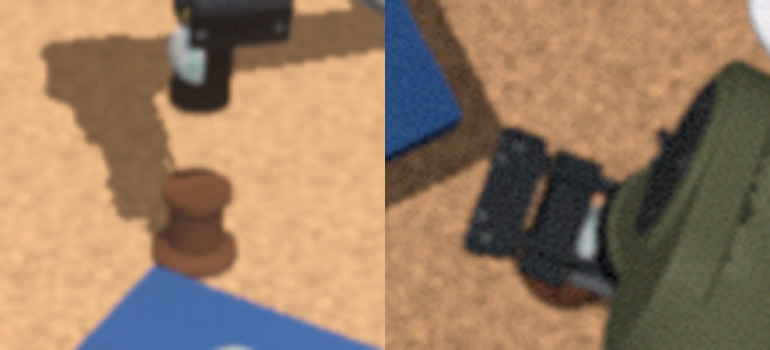

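Emit:
step_arm([
  [0.4,0,0.001,0.03,0],
  [0.4,0,0.001,0.055,0],
  [0.4,0,0.001,0.07,0],
  [0.4,0,0.001,0.08,0],
  [0.4,0,0.001,0.084,0],
])

```text
time_s: 4.83
eef_pos: [0.4447, -0.2447, 0.1149]
tool_rot: [-0.597, -3.082, -0.0]
force: [-0.1, 0.6, -2.4]
width: 0.0525
gripper_force: 30.0
```

Emit:
step_arm([
  [0.4,0,0,0.001,0],
  [0.4,0,0,0.002,0],
  [0.4,0,0,0.003,0],
  [0.4,0,0,0.0035,0],
  [0.4,0,0,0.0035,0],
])

```text
time_s: 5.25
eef_pos: [0.4454, -0.2464, 0.1137]
tool_rot: [0.6, 3.082, 0.0]
force: [0.7, 0.1, -2.0]
width: 0.0526
gripper_force: 30.0
```

Emit:
step_arm([
  [0.4,0,0,0.0005,0],
  [0.4,0,0,0.001,0],
  [0.4,0,0,0.001,0],
])

```text
time_s: 5.5
eef_pos: [0.4453, -0.2464, 0.1128]
tool_rot: [0.601, 3.083, 0.0]
force: [-1.3, 1.1, 4.1]
width: 0.0527
gripper_force: 30.0
```

Run:
```python
from h import *
from cell import arm,eyes
s=arm.observe(); print(s['time_s'],s['eef_pos'],s['width'],s['force'])
```

```text
5.5 [ 0.4453 -0.2464  0.1128] 0.05267625556315999 [-1.311   1.1408  4.1356]
```

Emit:
step_arm([
  [0.65,0,0,0,0],
  [0.7,0,0,0,0],
  [0.85,0,0,0,0],
  [1,0,0,0,0],
  [1,0,0,0,0],
])

```text
time_s: 5.92
eef_pos: [0.445, -0.2463, 0.112]
tool_rot: [0.601, 3.083, -0.0]
force: [0.4, 0.5, -0.6]
width: 0.0733
gripper_force: 0.0
```

Emit:
step_arm([
  [1,0,0,-0.005,0],
  [1,0,0,-0.015,0],
  [1,0,0,-0.04,0],
  [1,0,0,-0.075,0],
  [1,0,0,-0.11,0],
])

```text
time_s: 6.33
eef_pos: [0.4442, -0.2463, 0.2237]
tool_rot: [-0.601, -3.082, 0.0]
force: [0.9, 1.1, -0.2]
width: 0.0866
gripper_force: 0.0
```

Emit:
step_arm([
  [1,0.01,0.036,0,0],
  [1,0.021,0.075,0,0],
  [1,0.032,0.114,0,0],
  [1,0.043,0.153,0,0],
  [1,0.054,0.192,0,0],
])

```text
time_s: 6.75
eef_pos: [0.4671, -0.0464, 0.2235]
tool_rot: [0.601, 3.081, 0.001]
force: [1.0, -0.2, 0.5]
width: 0.0872
gripper_force: 0.0
```

Emit:
step_arm([
  [0.8,0.011,0.039,0,-6],
  [0.6,0.022,0.078,0,-12],
  [0.6,0.033,0.117,0,-18],
  [0.6,0.044,0.156,0,-24],
  [0.6,0.055,0.19,0,-29],
])

```text
time_s: 7.17
eef_pos: [0.4874, 0.1516, 0.2234]
tool_rot: [-0.2, 3.133, 0.002]
force: [0.9, -0.3, 0.4]
width: 0.0615
gripper_force: 0.0
```

Run:
```python
from h import *
from cell import arm,eyes
s=arm.observe(); print(s['time_s'],s['eef_pos'],s['joints'],s['force']); go(s,[.497,.2405,.12],97)
W=[]
for n,R in(('scene',((255,110,315,170),(225,160,345,250))),('top',((285,235,345,295),(175,170,295,260)))):
    c=eyes.capture(n); np.savez(n+'2.npz',**c)
    W.append(np.hstack([cv2.resize(cv2.convertScaleAbs(c['image'][y0:y1,x0:x1,::-1],alpha=1.5),(300*(x1-x0)//(y1-y0),300),interpolation=2) for x0,y0,x1,y1 in R]))
cv2.imwrite('pics/c.png',np.vstack(W))
```

```text
7.1667 [0.4874 0.1516 0.2234] [-0.6001  0.0271  0.2523  1.8253 -0.0074  1.288   1.3524] [ 0.9104 -0.3327  0.3902]
tool-y az 97.30734149064521 tilt z [ 0.0019  0.0011 -1.    ] shift mm [-20.5824  86.8974 103.4795] turn 0.3073414906452143
```

View pics/c.png

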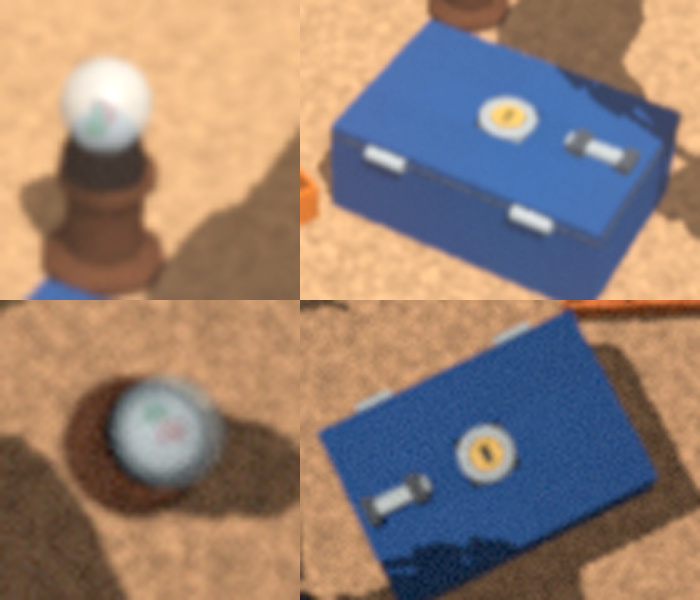

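Run:
```python
from h import *
T,S=load('top2'),load('scene2')
print('ball S',plane(S,(276,130.6),.115),'plinth S top',plane(S,(276.2,144.3),.07))
print('ball T',plane(T,(318.4,261.4),.115),'pl T top',plane(T,(315.7,262.7),.07),'foot',plane(T,(311.5,263.5),0))
print('boss',tri(T,(230.3,215.4),S,(287.2,194.6)),plane(T,(230.3,215.4),.088),plane(S,(287.2,194.6),.088))
for n,c,roi,v in(('T',T,(215,200,248,232),60),('S',S,(270,178,305,212),60)):
    for s,ce,m in blobs(c,(0,0,v),(60,170,255),roi,40):
        q,_=cv2.findContours(m,0,2); q=max(q,key=cv2.contourArea); e=cv2.fitEllipse(cv2.convexHull(q)); print(n,s,ce,e,plane(c,e[0],.088))
# box yaw: edges from blue mask hull, initial capture (no arm shadow) and now
for nm in('top0',):
    c=load(nm); b=max(blobs(c,(105,110,30),(125,255,255),(170,160,290,270),200),key=lambda b:b[0][4])
    q,_=cv2.findContours(b[2],0,1); q=max(q,key=cv2.contourArea)[:,0].astype(float)
    P=np.array([plane(c,p,.085) for p in q])[:,:2]; C=np.array([.566,-.033])
    for yaw in(26,):
        a=np.radians(yaw); ex=np.array([np.cos(a),np.sin(a)]); ey=np.array([-ex[1],ex[0]])
        u,v=(P-C)@ex,(P-C)@ey
        for name,k in(('+x',(u>.05)&(abs(v)<.09)),('-x',(u<-.05)&(abs(v)<.09)),('+y',(v>.09)&(abs(u)<.06)),('-y',(v<-.09)&(abs(u)<.06))):
            L=cv2.fitLine(P[k].astype(np.float32),cv2.DIST_HUBER,0,.001,.001).ravel()
            print(nm,name,k.sum(),'az',np.degrees(np.arctan2(L[1],L[0])),'off',(L[2:]-C)@(ex if 'x' in name else ey))
g=T['image'][205:226,220:241]; print(g[:,:,2])
```

```text
ball S [ 0.447  -0.2462  0.115 ] plinth S top [ 0.4475 -0.2413  0.07  ]
ball T [ 0.4455 -0.2477  0.115 ] pl T top [ 0.4439 -0.2485  0.07  ] foot [ 0.4441 -0.2485  0.    ]
boss (array([ 0.5667, -0.033 ,  0.087 ]), np.float64(0.0003601186413524444)) [ 0.5667 -0.0332  0.088 ] [ 0.5673 -0.032   0.088 ]
T [224 209  15  14 146] [230.6164 215.6712] ((230.79502868652344, 215.5889434814453), (13.052177429199219, 13.995760917663574), 104.21334075927734) [ 0.5661 -0.0344  0.088 ]
S [281 190  13  10 105] [286.8667 194.4   ] ((286.8205871582031, 194.38087463378906), (9.525115013122559, 12.88890552520752), 95.08500671386719) [ 0.5676 -0.0332  0.088 ]
top0 +x 63 az -64.32397 off 0.07093317946373007
top0 -x 64 az -64.13324 off -0.07747665699249326
top0 +y 42 az 26.102423 off 0.1055640554238888
top0 -y 40 az 26.602505 off -0.10816768005099155
[[ 89  90  89  90  89  91  87  89  87  86  88  87  87  85  81  86  91  86
   92  90  89]
 [ 91  91  90  88  87  90  89  89  89  91  87  87  78  70  72  83  88  92
   89  91  91]
 [ 91  92  94  89  88  91  90  93  98  97 102  94  87  71  73  79  83  93
   91  92 
[... 907 characters left out ...]
3 114 122 111  89  74  69  68  57  54  63  66  75  96 109 115
   94  64  58]
 [ 87  89  96 111 121 112 106  84  77  69  67  63  65  75  88 106 115 109
   85  64  61]
 [ 83  89  92 103 116 121 114 103  87  81  75  80  84  94 109 114 113  99
   80  67  72]
 [ 88  90  88  95 107 116 120 115 107 100  99  99 106 112 115 110 105  85
   81  83  84]
 [ 88  86  84  89  93 103 110 118 118 116 114 113 118 115 111 101  89  86
   90  87  92]
 [ 87  88  87  85  86  84  87  99 108 109 109 110 106 106  95  90  89  86
   88  87  90]
 [ 89  86  88  86  84  78  68  68  76  83  92  91  89  84  83  88  88  90
   89  89  88]
 [ 86  85  89  90  89  82  70  59  64  75  79  85  87  81  84  86  89  89
   91  87  88]]
```

Emit:
step_arm([
  [0.5,-0.009,0.037,0.015,0],
  [0.5,-0.017,0.07,0.03,0],
  [0.5,-0.0205,0.086,0.06,0],
  [0.5,-0.0205,0.087,0.09,0],
  [0.5,-0.0205,0.087,0.095,0],
])

```text
time_s: 7.68
eef_pos: [0.4941, 0.2372, 0.1228]
tool_rot: [0.193, -3.129, 0.006]
force: [-1.7, -0.6, -1.0]
width: 0.0441
gripper_force: 0.0
```

Run:
```python
from h import *
from cell import arm,eyes
s=arm.observe(); print(s['time_s'],s['eef_pos'],s['width']); go(s,[.4965,.2405,.062],97)
c=eyes.capture('scene'); f=c['image'][190:310,330:450,::-1]; cv2.imwrite('pics/d.png',cv2.resize(cv2.convertScaleAbs(f,alpha=1.6),None,fx=5,fy=5,interpolation=2))
```

```text
7.6833 [0.4941 0.2372 0.1228] 0.04405825237813209
tool-y az 97.06756033562118 tilt z [-0.0066 -0.0044 -1.    ] shift mm [-3.2491  3.227  60.7573] turn 0.06756033562118091
```

View pics/d.png

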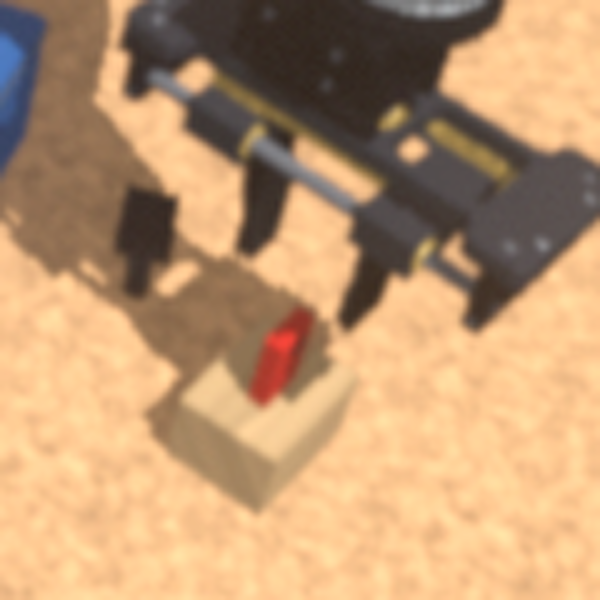

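Emit:
step_arm([
  [0.5,-0.001,0.001,0.025,0],
  [0.5,-0.001,0.001,0.045,0],
  [0.5,-0.001,0.001,0.058,0],
  [0.5,-0.001,0.001,0.0605,0],
  [0.5,-0.001,0.001,0.0605,0],
])

```text
time_s: 8.15
eef_pos: [0.4988, 0.2377, 0.0678]
tool_rot: [-0.188, 3.135, -0.0]
force: [0.2, -0.1, 0.6]
width: 0.0436
gripper_force: 0.0
```

Run:
```python
from h import *
from cell import arm,eyes
s=arm.observe(); print(s['time_s'],s['eef_pos'],s['width'],s['force']); go(s,[.4965,.2405,.062],97)
```

```text
8.15 [0.4988 0.2377 0.0678] 0.04358844097680463 [ 0.183  -0.1305  0.6046]
tool-y az 96.84695629689 tilt z [ 0.0009 -0.     -1.    ] shift mm [1.9647 3.0504 5.8009] turn -0.1530437031100007
```

Emit:
step_arm([
  [0.5,0.002,0.0025,0.005,0],
  [0.4,0.002,0.0025,0.005,0],
  [0.3,0.002,0.0025,0.005,0],
  [0.2,0.002,0.0025,0.005,0],
  [0.15,0.002,0.0025,0.005,0],
])

```text
time_s: 8.57
eef_pos: [0.4961, 0.2411, 0.0623]
tool_rot: [-0.191, 3.135, 0.001]
force: [-0.8, 0.4, 0.1]
width: 0.0244
gripper_force: 0.0
```

Emit:
step_arm([
  [0.12,0,0,0,0],
  [0.05,0,0,0,0],
  [0,0,0,0,0],
  [0,0,0,0,0],
  [0,0,0,0,0],
])

```text
time_s: 8.98
eef_pos: [0.4958, 0.241, 0.0617]
tool_rot: [-0.19, 3.136, 0.0]
force: [0.2, 0.0, 1.0]
width: 0.0095
gripper_force: 30.0
```

Run:
```python
from h import *
from cell import arm,eyes
s=arm.observe(); print(s['time_s'],s['eef_pos'],s['width'],s['gripper_force'],s['force'],s['torque']); go(s,[.4965,.2405,.062],97)
```

```text
8.9833 [0.4958 0.241  0.0617] 0.009541750819388944 29.99754867509182 [0.2444 0.0429 0.9781] [-0.0254  0.0985  0.0363]
tool-y az 96.95332583226242 tilt z [ 0.0002  0.0001 -1.    ] shift mm [-0.6413 -0.5526 -0.2534] turn -0.04667416773757793
```

Emit:
step_arm([
  [0,0,0,-0.012,0],
  [0,0,0,-0.035,0],
  [0,0,0,-0.065,0],
  [0,0,0,-0.1,0],
  [0,0,0,-0.12,0],
])

```text
time_s: 9.4
eef_pos: [0.4969, 0.2414, 0.186]
tool_rot: [-0.19, 3.132, 0.003]
force: [0.6, -0.1, 0.7]
width: 0.0101
gripper_force: 30.0
```

Emit:
step_arm([
  [0,-0.004,-0.03,0,0],
  [0,-0.009,-0.067,0,0],
  [0,-0.014,-0.105,0,0],
  [0,-0.019,-0.143,0,0],
  [0,-0.023,-0.18,0,0],
])

```text
time_s: 9.82
eef_pos: [0.5406, 0.0631, 0.1827]
tool_rot: [-0.191, 3.135, 0.001]
force: [-0.6, -0.7, 0.3]
width: 0.0096
gripper_force: 30.0
```

Emit:
step_arm([
  [0,-0.004,-0.035,0,-6],
  [0,-0.008,-0.065,0,-12],
  [0,-0.011,-0.085,0,-17],
  [0,-0.013,-0.1,0,-19],
  [0,-0.013,-0.1,0,-19],
])

```text
time_s: 10.23
eef_pos: [0.5656, -0.0374, 0.1824]
tool_rot: [-0.697, 3.063, -0.003]
force: [-0.4, 0.2, 0.5]
width: 0.0099
gripper_force: 30.0
```

Run:
```python
from h import *
from cell import arm,eyes
s=arm.observe(); print(s['time_s'],s['eef_pos'],s['width'],s['gripper_force'],s['joints'][6]); go(s,[.566,-.033,.15],116)
W=[]
for n,(x0,y0,x1,y1) in(('scene',(235,110,345,210)),('top',(175,165,285,265))):
    c=eyes.capture(n); np.savez(n+'3.npz',**c)
    W.append(cv2.resize(cv2.convertScaleAbs(c['image'][y0:y1,x0:x1,::-1],alpha=1.6),None,fx=3.5,fy=3.5,interpolation=2))
    print(n,'tip',proj(c,s['eef_pos']+[0,0,-.052]),'bow bottom',proj(c,s['eef_pos']+[0,0,-.022]))
cv2.imwrite('pics/e.png',np.hstack(W))
```

```text
10.2333 [ 0.5656 -0.0374  0.1824] 0.009891062443187994 30.000516237596457 2.0973218359797987
tool-y az 115.63962585054612 tilt z [ 0.001 -0.002 -1.   ] shift mm [-2.2423  3.8959 32.4405] turn -0.36037414945387525
scene tip [287.4607 180.2085] bow bottom [288.2343 170.6381]
top tip [231.0809 213.0775] bow bottom [230.4033 211.0273]
```

View pics/e.png

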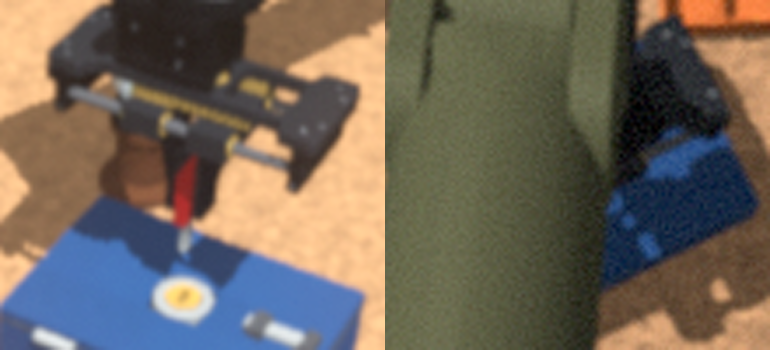

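Emit:
step_arm([
  [0,-0.001,0.002,0.012,0],
  [0,-0.001,0.002,0.025,0],
  [0,-0.001,0.002,0.034,0],
  [0,-0.001,0.002,0.036,0],
  [0,-0.001,0.002,0.036,0],
])

```text
time_s: 10.75
eef_pos: [0.5644, -0.0292, 0.1443]
tool_rot: [0.707, -3.059, -0.001]
force: [-0.1, 1.0, -0.9]
width: 0.0099
gripper_force: 30.0
```

Emit:
step_arm([
  [0,0,0,0,0],
  [0,0,0,0,0],
])

```text
time_s: 10.92
eef_pos: [0.5658, -0.0302, 0.1461]
tool_rot: [-0.706, 3.06, -0.0]
force: [0.5, -0.3, 0.0]
width: 0.0098
gripper_force: 30.0
```

```bash
cat > st.py <<'E'
from h import *
from cell import arm,eyes
s=arm.observe(); print(s['time_s'],s['eef_pos'],s['width'],s['gripper_force'],s['force'],s['torque']); go(s,[.566,-.033,.110],116)
E
python3 - <<'E'
exec(open('st.py').read())
c=eyes.capture('scene'); np.savez('scene4.npz',**c)
cv2.imwrite('pics/f.png',cv2.resize(cv2.convertScaleAbs(c['image'][150:220,245:335,::-1],alpha=1.6),None,fx=8,fy=8,interpolation=2))
print('tip',proj(c,s['eef_pos']+[0,0,-.052]),'keyhole',proj(c,[.566,-.033,.088]),proj(c,[.571,-.033,.088]),proj(c,[.566,-.028,.088]))
E
```

```text
10.9167 [ 0.5658 -0.0302  0.1461] 0.009773631269845985 30.00205740776437 [ 0.518  -0.2904  0.0176] [ 0.046   0.059  -0.0014]
tool-y az 115.97199998431878 tilt z [ 0.001   0.0001 -1.    ] shift mm [ 1.0719 -2.6482 36.1474] turn -0.028000015681215018
tip [288.2827 192.9629] keyhole [287.3632 194.1949] [285.7682 194.9301] [288.5768 195.3164]
```

View pics/f.png

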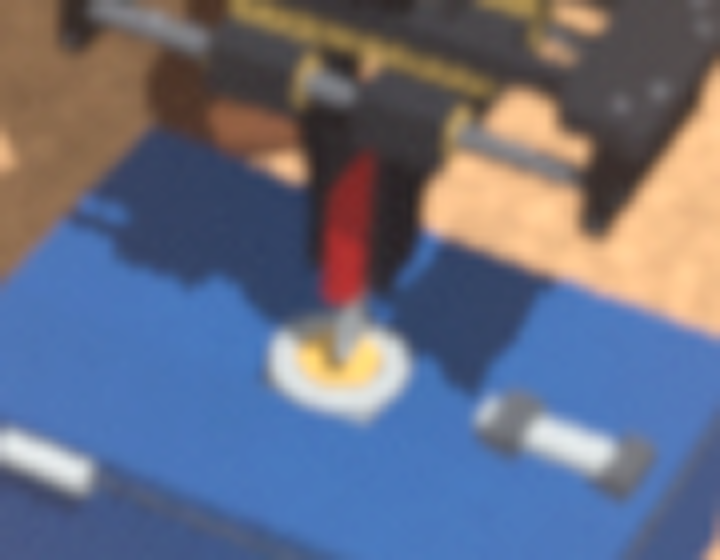

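Emit:
step_arm([
  [0,0.002,-0.0027,0,0],
  [0,0.002,-0.0027,0.001,0],
  [0,0.002,-0.0027,0.003,0],
  [0,0.002,-0.0027,0.004,0],
  [0,0.002,-0.0027,0.004,0],
])

```text
time_s: 11.38
eef_pos: [0.5645, -0.0337, 0.1412]
tool_rot: [0.705, -3.061, -0.0]
force: [-0.3, -0.4, 0.1]
width: 0.0094
gripper_force: 30.0
```

```bash
python3 st.py
```

```text
11.3833 [ 0.5645 -0.0337  0.1412] 0.009376302983109314 30.002015056888922 [-0.2568 -0.3549  0.14  ] [0.0364 0.0119 0.0396]
tool-y az 115.94699822017662 tilt z [-0.0005  0.0001 -1.    ] shift mm [-1.6939 -0.0094 31.2205] turn -0.05300177982337573
```

Good. Lower gently, watching the force.

Emit:
step_arm([
  [0,0,0,0.001,0],
  [0,0,0,0.002,0],
  [0,0,0,0.003,0],
  [0,0,0,0.004,0],
  [0,0,0,0.004,0],
])

```text
time_s: 11.8
eef_pos: [0.5649, -0.034, 0.1375]
tool_rot: [-0.705, 3.061, -0.001]
force: [0.0, -0.6, -0.5]
width: 0.0097
gripper_force: 30.0
```

```bash
python3 st.py
```

```text
11.8 [ 0.5649 -0.034   0.1375] 0.0097381468984688 30.001066556142177 [ 0.0088 -0.6251 -0.5126] [-0.0879 -0.1097 -0.0134]
tool-y az 115.95104128492997 tilt z [ 0.0004 -0.0003 -1.    ] shift mm [-1.4359  0.3739 27.4644] turn -0.0489587150700288
```

Emit:
step_arm([
  [0,0,0,0.001,0],
  [0,0,0,0.002,0],
  [0,0,0,0.003,0],
  [0,0,0,0.004,0],
  [0,0,0,0.004,0],
])

```text
time_s: 12.22
eef_pos: [0.5651, -0.0344, 0.1336]
tool_rot: [-0.705, 3.061, -0.001]
force: [1.7, -3.4, -0.9]
width: 0.0098
gripper_force: 30.0
```

Emit:
step_arm([
  [0,0,0,0.001,0],
  [0,0,0,0.002,0],
  [0,0,0,0.003,0],
  [0,0,0,0.003,0],
])

```text
time_s: 12.55
eef_pos: [0.5651, -0.0344, 0.1306]
tool_rot: [-0.705, 3.061, -0.001]
force: [1.7, -3.4, -0.5]
width: 0.0102
gripper_force: 30.0
```

```bash
python3 st.py
```

```text
12.55 [ 0.5651 -0.0344  0.1306] 0.010154588368626353 29.989005960524082 [ 1.6543 -3.3994 -0.4939] [-0.9532 -0.5028 -0.0405]
tool-y az 115.93296511121169 tilt z [ 0.001  -0.0008 -1.    ] shift mm [-1.4158  0.8482 20.6175] turn -0.06703488878831365
```

Emit:
step_arm([
  [0,0,-0.0005,0,0],
  [0,0,-0.001,0,0],
  [0,0,-0.001,0.001,0],
  [0,0,-0.001,0.002,0],
  [0,0,-0.001,0.002,0],
])

```text
time_s: 12.97
eef_pos: [0.5657, -0.0351, 0.1287]
tool_rot: [-0.705, 3.06, -0.001]
force: [2.6, -3.1, 0.5]
width: 0.0096
gripper_force: 30.0
```

```bash
python3 st.py
```

```text
12.9667 [ 0.5657 -0.0351  0.1287] 0.009603321900214169 29.983313628472388 [ 2.5863 -3.1452  0.4931] [-1.0583 -0.7119 -0.0118]
tool-y az 115.94629495962278 tilt z [ 0.0014 -0.0006 -1.    ] shift mm [-1.1892  1.7611 18.7307] turn -0.05370504037722412
```

Emit:
step_arm([
  [0,0,-0.0005,0.001,0],
  [0,0,-0.001,0.002,0],
  [0,0,-0.001,0.003,0],
  [0,0,-0.001,0.004,0],
  [0,0,-0.001,0.004,0],
])

```text
time_s: 13.38
eef_pos: [0.5657, -0.0364, 0.1241]
tool_rot: [-0.705, 3.062, -0.002]
force: [3.1, -5.2, -0.1]
width: 0.0096
gripper_force: 30.0
```

```bash
python3 st.py
```

```text
13.3833 [ 0.5657 -0.0364  0.1241] 0.009610332836254405 29.976803054159973 [ 3.0855 -5.1858 -0.1003] [-1.31   -0.8349 -0.0505]
tool-y az 115.92260964177665 tilt z [ 0.0003 -0.0011 -1.    ] shift mm [-1.7769  2.9563 14.1055] turn -0.07739035822335438
```

Emit:
step_arm([
  [0,0,0,0.001,0],
  [0,0,0,0.002,0],
  [0,0,0,0.003,0],
  [0,0,0,0.004,0],
  [0,0,0,0.004,0],
])

```text
time_s: 13.8
eef_pos: [0.5655, -0.036, 0.1203]
tool_rot: [0.705, -3.061, 0.001]
force: [2.3, -4.5, 1.6]
width: 0.0099
gripper_force: 30.0
```

```bash
python3 st.py
```

```text
13.8 [ 0.5655 -0.036   0.1203] 0.009871681390849452 29.9882845589309 [ 2.3428 -4.4513  1.5603] [-1.0566 -0.5621 -0.0241]
tool-y az 115.92641019924586 tilt z [-0.0002 -0.0004 -1.    ] shift mm [-1.7569  2.4951 10.3012] turn -0.07358980075413513
```

Emit:
step_arm([
  [0,0,0,0.001,0],
  [0,0,0,0.002,0],
  [0,0,0,0.003,0],
  [0,0,0,0.004,0],
  [0,0,0,0.004,0],
])

```text
time_s: 14.22
eef_pos: [0.5659, -0.035, 0.1174]
tool_rot: [-0.706, 3.06, 0.001]
force: [0.9, -3.2, 6.1]
width: 0.0105
gripper_force: 30.0
```

```bash
python3 st.py
```

```text
14.2167 [ 0.5659 -0.035   0.1174] 0.010461108898860053 30.001318653162343 [ 0.8798 -3.2434  6.1283] [-0.7436 -0.1112 -0.028 ]
tool-y az 115.97263160478492 tilt z [ 0.0006  0.0011 -1.    ] shift mm [-0.9845  1.7031  7.42  ] turn -0.027368395215077612
```

Emit:
step_arm([
  [0,0,0.0007,0.0015,2],
  [0,0,-0.0007,0.0025,-2],
  [0,0,0.0007,0.0035,2],
  [0,0,-0.0005,0.0045,-2],
  [0,0,0,0.0045,0],
])

```text
time_s: 14.63
eef_pos: [0.5659, -0.0344, 0.113]
tool_rot: [-0.71, 3.059, 0.003]
force: [0.5, -2.2, 6.6]
width: 0.0098
gripper_force: 30.0
```

```bash
python3 st.py
```

```text
14.6333 [ 0.5659 -0.0344  0.113 ] 0.009799903625295321 29.989537304700207 [ 0.5377 -2.1547  6.5585] [-0.6537 -0.0498 -0.0248]
tool-y az 116.11873598809896 tilt z [ 0.0006  0.0019 -1.    ] shift mm [-0.7     1.2069  2.9665] turn 0.1187359880989618
```

Emit:
step_arm([
  [0,0,0.0007,0.0012,2],
  [0,0,-0.0007,0.0024,-2],
  [0,0,0.0007,0.0035,2],
  [0,0,-0.0005,0.0045,-2],
  [0,0,0,0.0048,0],
])

```text
time_s: 15.05
eef_pos: [0.5661, -0.0345, 0.1096]
tool_rot: [-0.709, 3.059, 0.003]
force: [-3.1, -3.2, 16.9]
width: 0.0096
gripper_force: 30.0
```

```bash
python3 st.py
```

```text
15.05 [ 0.5661 -0.0345  0.1096] 0.00962673742667156 29.99491984177439 [-3.1449 -3.187  16.8741] [-0.5742  0.7168  0.0268]
tool-y az 116.11575158134913 tilt z [ 0.0008  0.0022 -1.    ] shift mm [-0.602   1.3914 -0.4104] turn 0.1157515813491301
```

Emit:
step_arm([
  [0,0,0.0005,0.001,2],
  [0,0,-0.0005,0.0015,-2],
  [0,0,0.0005,0.0015,2],
  [0,0,0,0.0015,0],
])

```text
time_s: 15.38
eef_pos: [0.5662, -0.0346, 0.1095]
tool_rot: [-0.702, 3.06, 0.003]
force: [-6.3, -1.7, 23.7]
width: 0.0096
gripper_force: 30.0
```

Run:
```python
exec(open('st.py').read())
c=eyes.capture('scene')
cv2.imwrite('pics/g.png',cv2.resize(cv2.convertScaleAbs(c['image'][150:220,245:335,::-1],alpha=1.6),None,fx=8,fy=8,interpolation=2))
```

```text
15.3833 [ 0.5662 -0.0346  0.1095] 0.009629309056316135 30.00393742504457 [-6.2877 -1.7394 23.681 ] [-0.3062  1.5111  0.0206]
tool-y az 115.83748954321486 tilt z [ 0.0013  0.0026 -1.    ] shift mm [-0.533   1.4974 -0.478 ] turn -0.1625104567851423
```

View pics/g.png

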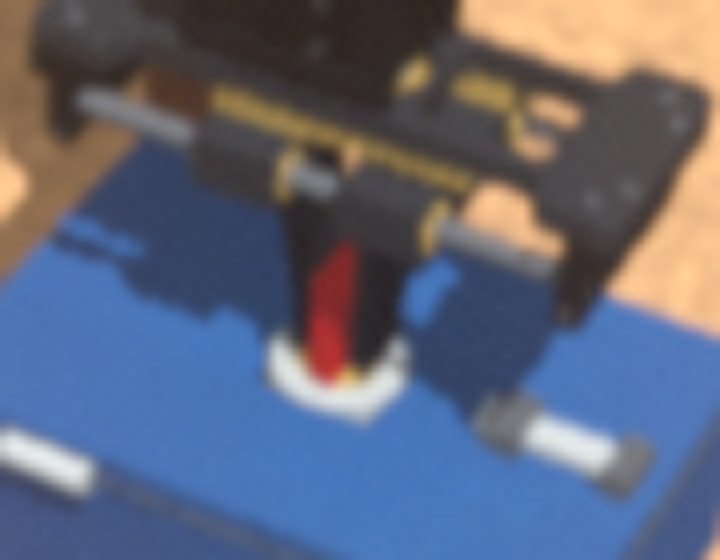

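Emit:
step_arm([
  [0,0,0,-0.001,3],
  [0,0,0,-0.002,9],
  [0,0,0,-0.0025,15],
  [0,0,0,-0.0025,20],
  [0,0,0,-0.0025,25],
])

```text
time_s: 15.85
eef_pos: [0.566, -0.0332, 0.1096]
tool_rot: [-0.021, 3.141, 0.005]
force: [-0.2, -0.5, 10.7]
width: 0.0102
gripper_force: 30.0
```

```bash
python3 st.py
```

```text
15.85 [ 0.566  -0.0332  0.1096] 0.010246910655008226 29.99009963059507 [-0.1858 -0.4654 10.6686] [-0.0489  0.0464  0.0203]
tool-y az 90.78211877242012 tilt z [ 0.0009  0.0034 -1.    ] shift mm [ 0.0323  0.2293 -0.3702] turn -25.21788122757988
```

Emit:
step_arm([
  [0,0,0,0,6],
  [0,0,0,0,12],
  [0,0,0,0,18],
  [0,0,0,0,24],
  [0,0,0,0,30],
])

```text
time_s: 16.27
eef_pos: [0.5667, -0.0322, 0.1097]
tool_rot: [0.792, 3.039, 0.008]
force: [1.5, 1.4, 9.1]
width: 0.0097
gripper_force: 30.0
```

```bash
python3 st.py
```

```text
16.2667 [ 0.5667 -0.0322  0.1097] 0.009707773144850365 29.985313933648285 [1.4703 1.3569 9.0956] [ 0.3734 -0.3621  0.0716]
tool-y az 60.777537403994174 tilt z [ 0.0023  0.0046 -1.    ] shift mm [ 0.2145 -1.0914 -0.3491] turn -55.222462596005826
```

Emit:
step_arm([
  [0,0,0,0,6],
  [0,0,0,0,12],
  [0,0,0,0,18],
  [0,0,0,0,24],
  [0,0,0,0,28],
])

```text
time_s: 16.68
eef_pos: [0.5676, -0.0316, 0.1097]
tool_rot: [1.503, 2.757, 0.01]
force: [3.2, 2.5, 7.5]
width: 0.0095
gripper_force: 30.0
```

```bash
python3 st.py
```

```text
16.6833 [ 0.5676 -0.0316  0.1097] 0.00947810006075729 29.978818842173496 [3.2264 2.4581 7.4675] [ 0.4653 -0.7957  0.053 ]
tool-y az 32.818989708183864 tilt z [ 0.0042  0.005  -1.    ] shift mm [-0.3328 -2.1072 -0.329 ] turn -83.18101029181614
```

Emit:
step_arm([
  [0,0,0,0.0005,4],
  [0,0,0,0.0005,8],
  [0,0,0,0.0005,11],
  [0,0,0,0.0005,13],
  [0,0,0,0.0005,13],
])

```text
time_s: 17.1
eef_pos: [0.5681, -0.0315, 0.1097]
tool_rot: [1.801, 2.573, 0.011]
force: [2.7, 2.1, 9.6]
width: 0.0097
gripper_force: 30.0
```

```bash
python3 st.py
```

```text
17.1 [ 0.5681 -0.0315  0.1097] 0.009675750559909336 29.984026081197044 [2.6845 2.0593 9.6396] [ 0.4769 -0.7599  0.0645]
tool-y az 20.02522086799235 tilt z [ 0.0051  0.0051 -1.    ] shift mm [-0.7199 -2.4951 -0.3396] turn -95.97477913200765
```

Emit:
step_arm([
  [0,0,0,0,1.5],
  [0,0,0,0,3],
  [0,0,0,0,4.5],
  [0,0,0,0,6],
  [0,0,0,0,6],
])

```text
time_s: 17.52
eef_pos: [0.5681, -0.0315, 0.1097]
tool_rot: [1.932, 2.476, 0.011]
force: [3.2, 2.1, 10.6]
width: 0.0097
gripper_force: 30.0
```

```bash
python3 st.py
```

```text
17.5167 [ 0.5681 -0.0315  0.1097] 0.00967376794098215 29.98680520666312 [ 3.2327  2.1161 10.5763] [ 0.4063 -0.728   0.1479]
tool-y az 14.062156711024885 tilt z [ 0.0052  0.0051 -1.    ] shift mm [-0.9133 -2.4134 -0.3323] turn -101.93784328897512
```

Emit:
step_arm([
  [0,0,0,0,1.5],
  [0,0,0,0,3],
  [0,0,0,0,4],
  [0,0,0,0,4],
])

```text
time_s: 17.85
eef_pos: [0.5683, -0.0314, 0.1097]
tool_rot: [2.016, 2.408, 0.012]
force: [3.7, 3.3, 8.7]
width: 0.0097
gripper_force: 30.0
```

Run:
```python
exec(open('st.py').read())
c=eyes.capture('scene')
a,b=c['image'][150:220,245:335,::-1],c['image'][105:175,245:335,::-1]
cv2.imwrite('pics/h.png',cv2.resize(cv2.convertScaleAbs(np.hstack([a,b]),alpha=1.6),None,fx=4.4,fy=4.4,interpolation=2))
```

```text
17.85 [ 0.5683 -0.0314  0.1097] 0.00967334452217196 29.989994396892143 [3.6678 3.3384 8.7487] [ 0.4069 -0.8627  0.3366]
tool-y az 10.129143724942944 tilt z [ 0.0055  0.005  -1.    ] shift mm [-1.1781 -2.542  -0.3145] turn -105.87085627505705
```

View pics/h.png

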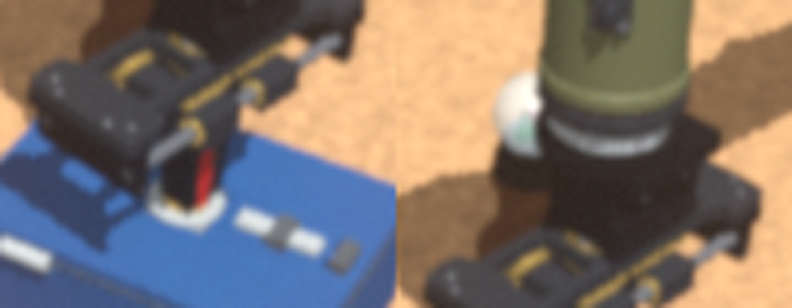

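The bolt at about (280,230) has been drawn back toward the lock. The key is home and turned against its stop, with the torque up to 0.34 N m. The globe, at about (518,110), is still standing on the plinth.

```bash
python3 -c "
from cell import order
print(order.finish_job())"
```

```text
the job is handed in; nothing more can be done
None
```

The job is handed in: the globe is upright on the plinth, and the red-capped key is fully home, turned clockwise to its stop with the bolt drawn back, and still gripped there.

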